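Roll the rolling pin into the marked groove of the trivet

TASK

Park the rolling pin on the orange ribbed trivet so that it cannot roll off the shelf: press lightly on top of it with the fingertips, roll it along the board, up onto the trivet and over the ribs, and let it come to rest in the groove marked white, without running past it. Only ever work it from on top - do not grip, lift or shove it from behind - press with no more than 15 N, and leave the other things where they are.

Things in the scene. Friction and masses are not known exactly. Their poses are not given: they have to be found in the camera images.
- pin_center (a point): Wooden rolling pin on the board (z=0): barrel 50 mm across, 200 mm long, 30 mm end knobs, 0.24 to 0.42 kg. Point: on its axis, half-way along, 25 mm up. Its x is the pin's axis, near parallel to the ribs; y, z turn as it rolls. Starts 78 to 106 mm from the mark on the trivet's -y side. Rolls half as far as a fingertip dragged on its top, so it takes several strokes; stays put between them.
- trivet: Orange silicone trivet, 180 (x) by 130 mm (y), fixed; origin at the centre of its underside, on the board. Six round ribs along its x, at y = -50, -30, -10, 10, 30, 50 mm, 3.5 mm tall, 4 mm wide. The pin's axis is 26.6 mm up in a groove, 28.5 on a crown, so a fingertip kept at one height loses it or presses too hard. To climb takes a press of 5 to 10 N; a lighter one slips.
- mark (a point): Centre of the white-marked groove in the middle of the trivet, 3.5 mm above the board: a white stripe between the ribs at y = -10 and +10 mm, with a white tab at each end. The pin is parked when its axis lies along this groove, its middle above this point. Axes as the trivet's.
- jar: Bystander: glass jar with a steel screw lid, 84 mm in diameter, 123 mm tall, standing on the board; origin under its centre.
- mug: Bystander: blue mug, 80 mm in diameter, 85 mm tall, standing on the board; origin under its centre.
- spatula: Bystander: wooden spatula 280 mm long lying on the board left of (+y from) the trivet; origin at its middle underside.
- drawers: Bystander, fixed: white plastic two-drawer unit, 200 mm deep (x), 190 mm wide (y), 180 mm tall, drawers closed; origin under its centre.

How it is judged:
By the outcome, as a careful person would: the job done as asked, in the order asked, and still so for the second after the job is handed in, with the robot touching nothing.
It also fails if it takes over 72 s, if anything falls off the work surface, if the arm or the gripper's body presses on something with over 40 N, if the wrist force passes 120 N, or if a joint passes its speed limit or range.

ROBOT

A 6-joint arm with a two-finger parallel gripper is mounted at the origin on the work surface. World frame = base frame: x ahead of the robot, y to its left, z up, the work surface at z = 0. Lengths are in m, angles in degrees, forces in N, time in s.
With the tool pointing down it reaches from about 0.25 to 0.775 m from the base axis. Payload 4 kg.
Tool frame: the origin (TCP) lies between the finger pads; the fingertips stand 11 mm ahead of it and the grasp point (between the pads) lies 8 mm behind it; z points along the fingers, y is the line along which they close (so a half turn about z gives the same grasp; the last joint's range is limited). The gripper opens to 85 mm and grips with 20 to 120 N. Pads are 22 mm wide; open, the fingers measure 114 mm over their backs; the gripper's body (76 mm by 85 mm) begins 54 mm behind the grasp point. The pads swing forward as they close: fully open they stand 13 mm farther back than shut.
Start: joints at [-81.48, 4.996, 78.535, -0, 96.463, -5.907], TCP at [0.137, -0.533, 0.221] pointing down, gripper open.
Joint ranges: [-177.83, 177.83], [-43.37, 116.18], [15.69, 146.23], [-61.86, 241.86], [9.47, 152.12], [-147.06, 147.06]. Speed limits (degrees/s): [159.86, 159.86, 180, 180, 180, 180].

INTERFACE

Orientations are given as a 3x3 rotation matrix whose columns are the frame's x, y, z axes.
In Python, from rig import get_state, read_camera, camera_model, job_done, regions_of gives the robot as it stands.
- The arm moves only by the tool move_arm, never from a script. Its argument "commands" is a list of rows, each a list of 6 numbers: the shift along the tool's x, y, z in m, then the turn, a rotation vector about the tool's x, y, z in degrees. In form: [[x, y, z, wx, wy, wz], ...]. A call has 1 to 5 rows; each row shifts and turns the commanded pose from where the row before left it, along the tool's axes as they then stand; what a row does not reach is not made up. A row lasts 1/10 s, in which the tool goes at most 50 mm and 8.59 degrees, less where a joint would pass 70% of its speed; a pose out of reach is approached as far as the arm can. A call with a gripper value outside its range is refused whole. "jaw" is the finger opening in m, from 0 to 0.0854, set as the call begins (left out, the last holds). The fingers move at their own pace and stop on an object; "squeeze" is the grip in N (left out, the last holds). Time passes only in rows, so rows that do not move let the fingers close. It gives the time, the measured TCP pose, the force, the opening and the grip force at its end, in the units of the state.
- get_state(): the state, without advancing time (a new reading comes with each control period).
- read_camera(name): name is "side" or "top"; returns the picture (420x560x3 uint8, red, green, blue); there is no depth.
- camera_model(name): a dict with "camera_matrix" (3x3 intrinsics, pixels), "world_from_camera" (4x4, takes a point from camera to world coordinates). Camera axes: x right, y down, z forward; pixel columns grow to the right and rows downward; lengths in m; the calibration is good to about 2 mm. A picture is of the moment at which its call begins. camera_model takes no time and is no camera call.
- job_done(): hands the job in; it is judged then, once.
Trained networks look in the newest picture that a camera, given by its name, has taken for a name from the list of things; names that differ only in an ending like _2 or _b are one class to them, and where a whole thing is asked for, a point or a joint stands for the part that bears it (a point fixed in the world has none). Each returns a list of dicts, best first, with "score" (0 to 1); they miss things now and then, are a little off and sometimes report something else, mostly with a low value. They report only what shows in the picture. A call takes as long as a camera call.
- regions_of(camera, target): "region" (420x560 bool, what is visible of it) and "box" ([left, top, width, height] in pixels, round what is visible of it).
The state is a dict: "time": time; "joints": joint angles; "qd": joint speeds; "tau": joint torques, N m; "tool_pos": TCP position; "orientation": TCP orientation; "ft_force": force on the tool from outside, world axes, zero at the start; "wrist_torque": the same for the moment, N m; "width": finger opening in m; "finger_force": force on a finger pad.
Only numpy, scipy, OpenCV 4.12 (cv2) and the standard library are available. Lean on these libraries where they do the work, as an engineer would, in place of code of your own. Each camera call takes 0.05 s, during which the arm holds its last target. There are 200 camera calls.

## Working session

There is one attempt and no reset: what is moved stays moved. The work goes in short steps, Python scripts to look and compute and a tool call to move; the robot and the scene stay as the last step left them, time stands still between calls to the robot, and variables do not carry over. Pictures are saved under pics/ and viewed, at most 10 in all, crops included, and the job is handed in when it is done.

Besides the shell and the picture viewer there is one more tool, called after "Request:" as name(argument=value, ...), one argument or row to a line, values as JSON. move_arm: Moves the arm, as the interface text tells. Its arguments: {"type":"object","properties":{"commands":{"type":"array","items":{"type":"array","items":{"type":"number"}}},"jaw":{"type":"number"},"squeeze":{"type":"number"}},"required":["commands"]}

```bash
ls; mkdir -p pics
cat > h.py <<'E'
import numpy as np, cv2
from rig import *
def project(cam,P):
    m=camera_model(cam);T=np.linalg.inv(m["world_from_camera"]);p=(T[:3,:3]@np.atleast_2d(P).T).T+T[:3,3]
    q=(m["camera_matrix"]@p.T).T; return q[:,:2]/q[:,2:]
def unproj(cam,uv,z):
    m=camera_model(cam);T=np.array(m["world_from_camera"]);uv=np.atleast_2d(uv)
    d=(T[:3,:3]@np.linalg.inv(m["camera_matrix"])@np.c_[uv,np.ones(len(uv))].T).T
    return T[:3,3]+d*((z-T[2,3])/d[:,2])[:,None]
def save(cam,n):
    im=read_camera(cam);cv2.imwrite(f"pics/{n}.png",im[:,:,::-1]);return im
E
python3 - <<'E'
from h import *
s=get_state();print(s)
for c in("top","side"):
    save(c,c+"0")
    print(c,np.round(camera_model(c)["world_from_camera"],3).tolist())
    for t in("pin_center","trivet","jar","mug","drawers","spatula"):
        for r in regions_of(c,t)[:2]:
            m=r["region"];ys,xs=np.nonzero(m)
            if len(xs)==0: continue
            rect=cv2.minAreaRect(np.c_[xs,ys].astype(np.float32))
            print(c,t,round(r["score"],2),r["box"],m.sum(),np.round(unproj(c,(xs.mean(),ys.mean()),0.01)[0],3),np.round(unproj(c,cv2.boxPoints(rect),0.004)[:,:2],3).tolist())
E
```

```text
pics
{'time': 0.0, 'joints': array([-8.14800066e+01,  5.03875759e+00,  7.86285701e+01, -1.51029982e-03,
        9.64625765e+01, -5.90672354e+00]), 'qd': array([ 0.02248415, -0.02607387,  0.03615892, -0.05791069, -0.02451742,
       -0.05624199]), 'tau': array([ 7.54327139e-04, -3.51867163e+01, -3.13271892e+01, -2.94395250e-05,
        1.09111975e-02, -2.51729347e-06]), 'tool_pos': array([ 0.13693816, -0.53211816,  0.22000864]), 'orientation': array([[ 9.68467861e-01,  2.49138256e-01, -3.61807064e-04],
       [ 2.49138432e-01, -9.68465297e-01,  2.23835250e-03],
       [ 2.07261651e-04, -2.25791250e-03, -9.99997429e-01]]), 'ft_force': array([-0.07715616,  0.33668049, -0.03070498]), 'wrist_torque': array([-0.0157287 ,  0.00540364,  0.02293375]), 'finger_force': 0.0, 'width': 0.08558988313202837}
top [[0.009, -0.98, 0.2, 0.213], [-1.0, -0.009, 0.002, 0.01], [-0.0, -0.2, -0.98, 1.658], [0.0, 0.0, 0.0, 1.0]]
top pin_center 0.79 [281.7, 174.9, 24.0, 79.4] 1070 [0.55  0.003 0.01 ] [[0.67, 0.062], [0.684, 0.013], [0.434, -0.054], [0.421, -0.006]]
top trivet 0.83 [241.7, 183.8, 50.7, 77.4] 241
[... 985 characters left out ...]
0.681, 0.012], [0.429, -0.042]]
side trivet 0.58 [229.7, 195.6, 59.6, 19.8] 659 [0.519 0.1   0.01 ] [[0.431, 0.121], [0.613, 0.176], [0.612, 0.105], [0.437, 0.055]]
side jar 0.57 [219.9, 127.4, 23.7, 43.4] 1061 [0.439 0.52  0.01 ] [[0.387, 0.753], [0.49, 0.743], [0.48, 0.345], [0.394, 0.354]]
side mug 0.95 [294.3, 150.8, 23.1, 36.0] 866 [0.674 0.325 0.01 ] [[0.647, 0.487], [0.743, 0.477], [0.702, 0.208], [0.619, 0.216]]
side drawers 0.73 [230.2, 233.1, 141.9, 142.3] 15917 [ 0.599 -0.341  0.01 ] [[0.435, -0.043], [0.8, -0.064], [0.692, -0.535], [0.439, -0.519]]
side spatula 0.92 [173.8, 180.1, 93.6, 12.7] 583 [0.417 0.238 0.01 ] [[0.261, 0.271], [0.545, 0.285], [0.542, 0.216], [0.269, 0.204]]
```

Run:
```python
import cv2
a=cv2.imread("pics/top0.png")[155:285,200:340];b=cv2.imread("pics/side0.png")[175:255,200:340]
import numpy as np
cv2.imwrite("pics/c0.png",np.vstack([cv2.resize(x,None,fx=2.8,fy=2.8,interpolation=cv2.INTER_CUBIC) for x in(a,b)]))
```

```text
(no output)
```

View pics/c0.png

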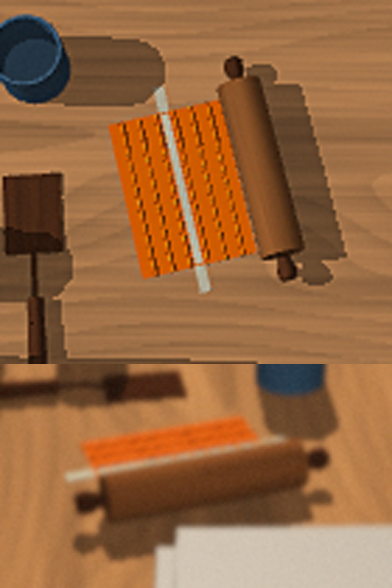

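View pics/top0.png

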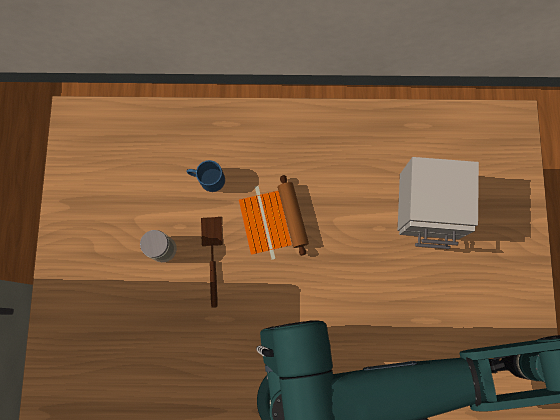

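```bash
cat >> h.py <<'E'
def line(cam,m,z):
    ys,xs=np.nonzero(m);P=unproj(cam,np.c_[xs,ys],z)[:,:2];c=P.mean(0)
    d=np.linalg.svd(P-c,full_matrices=False)[2][0];d*=np.sign(d[0]);t=(P-c)@d
    n=np.array([-d[1],d[0]]);w=(P-c)@n
    return c+d*(np.percentile(t,.5)+np.percentile(t,99.5))/2,np.degrees(np.arctan2(d[1],d[0])),np.ptp(t),np.ptp(w)
def measure(cam="top",mark=True):
    im=read_camera(cam)
    if mark:
        hsv=cv2.cvtColor(im,cv2.COLOR_RGB2HSV);roi=np.zeros(im.shape[:2],bool)
        roi[175:270,232:300]=1
        if cam=="side": roi[:]=0;roi[188:225,222:312]=1
        w=(hsv[...,1]<75)&(hsv[...,2]>140)&roi
        o=(hsv[...,0]<16)&(hsv[...,1]>200)&(hsv[...,2]>150)&roi
        print(cam,"white",w.sum(),*line(cam,w,.002));print("orange",o.sum(),*line(cam,o,.0025))
        print([np.round(unproj(cam,cv2.boxPoints(cv2.minAreaRect(np.argwhere(o)[:,::-1].astype(np.float32))),.002)[:,:2],3).tolist()])
    for r in regions_of(cam,"pin_center")[:1]: print("pin",r["score"],*line(cam,r["region"],.025))
E
python3 - <<'E'
from h import *
measure("top");measure("side")
E
```

```text
top white 181 [0.52652734 0.09082605] 13.831137051289012 0.23640256835117446 0.010663226062561084
orange 1769 [0.52737814 0.09149145] 15.372287742682284 0.1824396923025435 0.13182787055166775
[[[0.599, 0.177], [0.631, 0.05], [0.456, 0.007], [0.425, 0.132]]]
pin 0.86 [0.54682134 0.00303937] 15.612912150988452 0.2552064495971539 0.05381608909215593
side white 11 [0.42752913 0.06259731] 13.17839940189305 0.022629019056149897 0.0063437464409585986
orange 499 [0.52092229 0.1247608 ] 13.937868081264009 0.17817032654533638 0.05047211811496857
[[[0.43, 0.128], [0.612, 0.177], [0.61, 0.123], [0.434, 0.078]]]
pin 0.64 [0.55185227 0.00199185] 17.362985803463435 0.26080087329972723 0.09803942827789494
```

Request:
move_arm(
  commands=[
    [0,0,0,0,0,-8],
    [0,0,0,0,0,-8],
    [0,0,0,0,0,-8],
    [0,0,0,0,0,-8],
    [0,0,0,0,0,-8],
  ],
  jaw=0.05,
)

```text
time: 1.4
tool_pos: [0.137, -0.5327, 0.2213]
orientation: [[0.577, 0.817, 0.0], [0.817, -0.577, -0.0], [-0.0, 0.0, -1.0]]
ft_force: [0.3, 0.2, -0.3]
width: 0.0503
finger_force: 0.0
```

Request:
move_arm(
  commands=[
    [0,0,0,0,0,-8.25],
    [0,0,0,0,0,-8.25],
    [0,0,0,0,0,-8.25],
    [0,0,0,0,0,-8.25],
    [0,0,0,0,0,-8.25],
  ],
)

```text
time: 1.9
tool_pos: [0.137, -0.5327, 0.2212]
orientation: [[-0.105, 0.994, 0.0], [0.994, 0.105, -0.0], [-0.0, 0.0, -1.0]]
ft_force: [-0.2, -0.7, -0.1]
width: 0.0503
finger_force: 0.0
```

Request:
move_arm(
  commands=[
    [0,0,0,0,0,-8.25],
    [0.0273,0.0353,0,0,0,0],
    [0.0273,0.0353,0,0,0,0],
    [0.0273,0.0353,0,0,0,0],
    [0.0273,0.0353,0,0,0,0],
  ],
)

```text
time: 2.4
tool_pos: [0.2485, -0.3914, 0.2213]
orientation: [[-0.24, 0.971, 0.0], [0.971, 0.24, -0.0], [-0.0, 0.0, -1.0]]
ft_force: [0.9, -0.5, 0.8]
width: 0.05
finger_force: 0.0
```

Request:
move_arm(
  commands=[
    [0.0273,0.0353,0,0,0,0],
    [0.0273,0.0353,0,0,0,0],
    [0.0273,0.0353,0,0,0,0],
    [0.0273,0.0353,0,0,0,0],
    [0.0273,0.0353,0,0,0,0],
  ],
)

```text
time: 2.9
tool_pos: [0.3871, -0.2162, 0.2215]
orientation: [[-0.241, 0.971, 0.001], [0.971, 0.241, -0.001], [-0.001, 0.001, -1.0]]
ft_force: [1.0, -0.6, 0.5]
width: 0.0501
finger_force: 0.0
```

Request:
move_arm(
  commands=[
    [0.0273,0.0353,0,0,0,0],
    [0.0273,0.0353,0,0,0,0],
    [0.0273,0.0353,0,0,0,0],
    [0.0273,0.0353,0,0,0,0],
    [0,0,0,0,0,0],
  ],
)

```text
time: 3.4
tool_pos: [0.4991, -0.0735, 0.2208]
orientation: [[-0.247, 0.969, 0.001], [0.969, 0.247, 0.002], [0.002, 0.001, -1.0]]
ft_force: [0.3, -1.0, 0.1]
width: 0.05
finger_force: 0.0
```

Request:
move_arm(
  commands=[
    [0.0265,0.0325,0,0,0,0],
    [0.0265,0.0325,0,0,0,0],
    [0,0,0.04,0,0,0],
    [0,0,0.04,0,0,0],
    [0,0,0.035,0,0,0],
  ],
)

```text
time: 3.9
tool_pos: [0.5468, -0.0109, 0.1045]
orientation: [[-0.241, 0.971, -0.001], [0.971, 0.241, -0.0], [-0.0, -0.001, -1.0]]
ft_force: [-0.2, -0.5, 0.3]
width: 0.05
finger_force: 0.0
```

Request:
move_arm(
  commands=[
    [0,0,0.02,0,0,0],
    [0,0,0.01,0,0,0],
    [0,0,0,0,0,0],
    [0,0,0,0,0,0],
  ],
)

```text
time: 4.3
tool_pos: [0.5482, -0.0111, 0.0776]
orientation: [[-0.24, 0.971, 0.002], [0.971, 0.24, -0.0], [-0.001, 0.002, -1.0]]
ft_force: [-0.5, -0.4, 0.8]
width: 0.0499
finger_force: 0.0
```

Run:
```python
from h import *
im=save("top","t1");im2=save("side","s1");s=get_state();print(s["tool_pos"],s["ft_force"],s["wrist_torque"],s["orientation"])
a=im[155:285,200:340];b=im2[150:255,180:340]
cv2.imwrite("pics/c1.png",np.hstack([cv2.resize(x,(392,364),interpolation=cv2.INTER_CUBIC)[:,:,::-1] for x in(a,b)]))
```

```text
[ 0.54875853 -0.01105302  0.07839626] [ 0.32156216 -0.10592245  0.26043502] [ 0.00885434  0.00912466 -0.02040317] [[-2.40466753e-01  9.70649197e-01  3.98454188e-03]
 [ 9.70656150e-01  2.40470946e-01 -6.01897987e-04]
 [-1.54239835e-03  3.72288363e-03 -9.99991881e-01]]
```

View pics/c1.png

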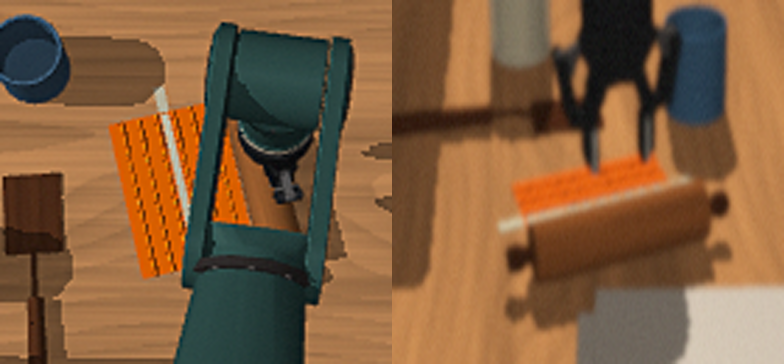

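Request:
move_arm(
  commands=[
    [0.006,0,0.004,0,0,0],
    [0,0,0.004,0,0,0],
    [0,0,0.003,0,0,0],
    [0,0,0,0,0,0],
  ],
)

```text
time: 4.8
tool_pos: [0.5454, -0.0047, 0.0645]
orientation: [[-0.241, 0.971, -0.001], [0.971, 0.241, -0.0], [0.0, -0.001, -1.0]]
ft_force: [-0.3, -0.1, -0.9]
width: 0.0499
finger_force: 0.0
```

Request:
move_arm(
  commands=[
    [0,0,0.002,0,0,0],
    [0,0,0.001,0,0,0],
    [0,0,0,0,0,0],
  ],
)

```text
time: 5.1
tool_pos: [0.5458, -0.0049, 0.0619]
orientation: [[-0.241, 0.971, -0.0], [0.971, 0.241, -0.0], [0.0, -0.0, -1.0]]
ft_force: [-1.1, 0.2, -0.2]
width: 0.0501
finger_force: 0.0
```

Request:
move_arm(
  commands=[
    [0,0,0.001,0,0,0],
    [0,0,0.001,0,0,0],
    [0,0,0,0,0,0],
  ],
)

```text
time: 5.4
tool_pos: [0.5458, -0.0049, 0.06]
orientation: [[-0.241, 0.971, -0.0], [0.971, 0.241, -0.0], [-0.0, -0.0, -1.0]]
ft_force: [0.1, -0.5, 0.6]
width: 0.05
finger_force: 0.0
```

Request:
move_arm(
  commands=[
    [0,0,0.001,0,0,0],
    [0,0,0,0,0,0],
  ],
)

```text
time: 5.6
tool_pos: [0.5458, -0.0048, 0.0591]
orientation: [[-0.241, 0.971, -0.0], [0.971, 0.241, -0.0], [-0.0, -0.0, -1.0]]
ft_force: [-0.3, 0.0, -0.1]
width: 0.0498
finger_force: 0.0
```

Request:
move_arm(
  commands=[
    [0,0,0.001,0,0,0],
    [0,0,0,0,0,0],
  ],
)

```text
time: 5.8
tool_pos: [0.5458, -0.0049, 0.0581]
orientation: [[-0.241, 0.971, -0.0], [0.971, 0.241, -0.0], [-0.0, -0.0, -1.0]]
ft_force: [0.1, -0.5, -0.1]
width: 0.05
finger_force: 0.0
```

Request:
move_arm(
  commands=[
    [0,0,0.001,0,0,0],
    [0,0,0,0,0,0],
  ],
)

```text
time: 6.0
tool_pos: [0.5458, -0.0049, 0.057]
orientation: [[-0.241, 0.971, -0.0], [0.971, 0.241, -0.0], [-0.0, -0.0, -1.0]]
ft_force: [0.5, -0.7, 0.8]
width: 0.0499
finger_force: 0.0
```

Request:
move_arm(
  commands=[
    [0,0,0.0005,0,0,0],
    [0,0,0,0,0,0],
  ],
)

```text
time: 6.2
tool_pos: [0.5459, -0.0049, 0.0566]
orientation: [[-0.241, 0.971, -0.0], [0.971, 0.241, -0.0], [-0.0, -0.0, -1.0]]
ft_force: [0.7, -0.7, -0.2]
width: 0.0496
finger_force: 0.0
```

Request:
move_arm(
  commands=[
    [0,0,0.0005,0,0,0],
    [0,0,0,0,0,0],
  ],
)

```text
time: 6.4
tool_pos: [0.5459, -0.0049, 0.0561]
orientation: [[-0.241, 0.971, -0.0], [0.971, 0.241, -0.0], [-0.0, -0.0, -1.0]]
ft_force: [-0.3, -1.0, 0.1]
width: 0.0497
finger_force: 0.0
```

Request:
move_arm(
  commands=[
    [0,0,0.0005,0,0,0],
    [0,0,0,0,0,0],
  ],
)

```text
time: 6.6
tool_pos: [0.5459, -0.0049, 0.0556]
orientation: [[-0.241, 0.971, -0.0], [0.971, 0.241, -0.0], [-0.0, -0.0, -1.0]]
ft_force: [0.4, -0.0, 0.1]
width: 0.05
finger_force: 0.0
```

Request:
move_arm(
  commands=[
    [0,0,0.0005,0,0,0],
    [0,0,0,0,0,0],
  ],
)

```text
time: 6.8
tool_pos: [0.5458, -0.0049, 0.0551]
orientation: [[-0.241, 0.971, -0.0], [0.971, 0.241, -0.0], [-0.0, -0.0, -1.0]]
ft_force: [-0.1, -0.3, 1.4]
width: 0.05
finger_force: 0.0
```

Request:
move_arm(
  commands=[
    [0,0,0.0005,0,0,0],
    [0,0,0,0,0,0],
  ],
)

```text
time: 7.0
tool_pos: [0.5458, -0.0049, 0.0546]
orientation: [[-0.241, 0.971, -0.0], [0.971, 0.241, -0.0], [-0.0, -0.0, -1.0]]
ft_force: [0.0, 0.7, -0.3]
width: 0.0498
finger_force: 0.0
```

Run:
```python
from h import *
b=save("side","s2")
print(project("side",[[.5458,-.0049,.0546],[.5458,-.0049,.05]]))
cv2.imwrite("pics/c2.png",cv2.resize(b[170:245,215:325],None,fx=6,fy=6,interpolation=cv2.INTER_CUBIC)[:,:,::-1])
```

```text
[[271.36235691 208.04197293]
 [271.38503267 209.53740354]]
```

View pics/c2.png

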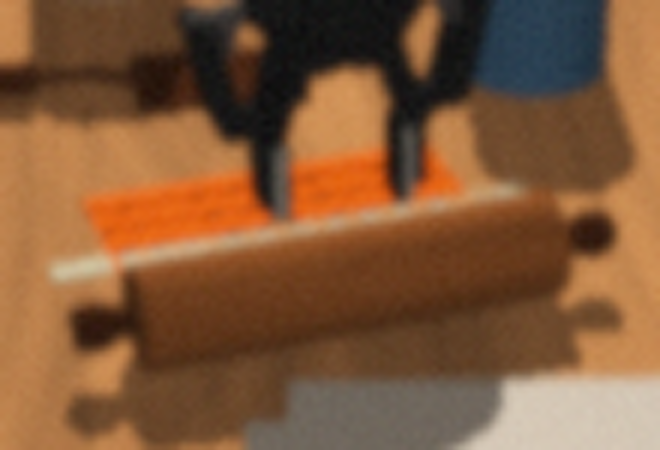

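Request:
move_arm(
  commands=[
    [0,0,0.0005,0,0,0],
    [0,0,0.0005,0,0,0],
  ],
)

```text
time: 7.25
tool_pos: [0.5459, -0.0049, 0.0537]
orientation: [[-0.241, 0.971, 0.0], [0.971, 0.241, -0.0], [-0.0, 0.0, -1.0]]
ft_force: [0.1, -0.1, -0.1]
width: 0.0501
finger_force: 0.0
```

Request:
move_arm(
  commands=[
    [0,0,0.0005,0,0,0],
    [0,0,0,0,0,0],
  ],
)

```text
time: 7.45
tool_pos: [0.5458, -0.0048, 0.0531]
orientation: [[-0.241, 0.971, -0.0], [0.971, 0.241, -0.0], [-0.0, -0.0, -1.0]]
ft_force: [0.1, 0.4, -0.8]
width: 0.0498
finger_force: 0.0
```

Request:
move_arm(
  commands=[
    [0,0,0.0005,0,0,0],
    [0,0,0,0,0,0],
  ],
)

```text
time: 7.65
tool_pos: [0.5459, -0.0049, 0.0526]
orientation: [[-0.241, 0.971, -0.0], [0.971, 0.241, -0.0], [-0.0, -0.0, -1.0]]
ft_force: [-0.1, 1.0, 0.0]
width: 0.0498
finger_force: 0.0
```

Run:
```python
from h import *
b=save("side","s3")
for z in(.04,.05,.06): print(unproj("side",[[262,205.8],[282.5,203.3]],z))
print(project("side",[[.5468,.003,.05],[.5226,-.003,.05],[.571,.009,.05]]))
cv2.imwrite("pics/c3.png",cv2.resize(b[185:235,235:310],None,fx=10,fy=10,interpolation=cv2.INTER_NEAREST)[:,:,::-1])
```

```text
[[0.52274537 0.03553637 0.04      ]
 [0.58008719 0.04418233 0.04      ]]
[[0.5219665  0.01780779 0.05      ]
 [0.57848248 0.02632923 0.05      ]]
[[5.21187625e-01 7.92118285e-05 6.00000000e-02]
 [5.76877767e-01 8.47613536e-03 6.00000000e-02]]
[[271.54406664 208.06230622]
 [262.67499921 209.59770499]
 [280.32399619 206.54233886]]
```

View pics/c3.png

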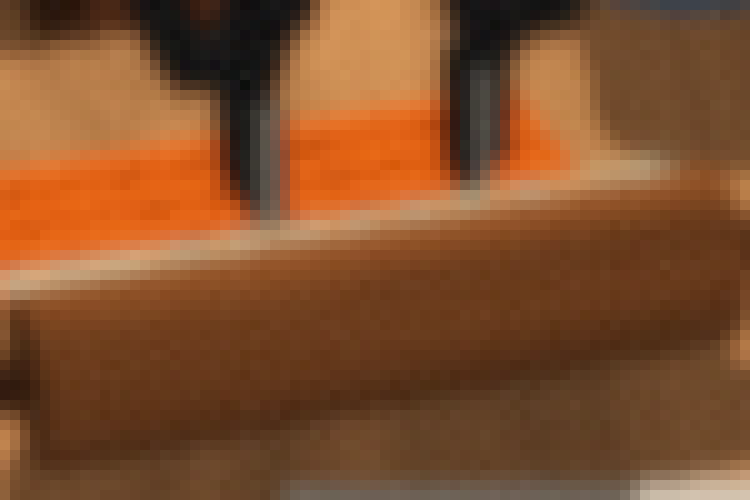

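Request:
move_arm(
  commands=[
    [0,0,0.0005,0,0,0],
    [0,0,0.0005,0,0,0],
  ],
)

```text
time: 7.9
tool_pos: [0.5459, -0.0049, 0.0517]
orientation: [[-0.241, 0.971, 0.0], [0.971, 0.241, -0.0], [-0.0, 0.0, -1.0]]
ft_force: [-0.0, 0.4, -0.9]
width: 0.0499
finger_force: 0.0
```

Request:
move_arm(
  commands=[
    [0,0,0.0005,0,0,0],
    [0,0,0,0,0,0],
  ],
)

```text
time: 8.1
tool_pos: [0.5458, -0.0049, 0.0511]
orientation: [[-0.241, 0.971, -0.0], [0.971, 0.241, -0.0], [-0.0, -0.0, -1.0]]
ft_force: [0.2, 0.6, -1.3]
width: 0.05
finger_force: 0.0
```

Request:
move_arm(
  commands=[
    [0,0,0.0005,0,0,0],
    [0,0,0,0,0,0],
  ],
)

```text
time: 8.3
tool_pos: [0.5459, -0.0048, 0.0507]
orientation: [[-0.241, 0.971, -0.0], [0.971, 0.241, -0.0], [-0.0, -0.0, -1.0]]
ft_force: [0.6, 0.3, -0.4]
width: 0.0501
finger_force: 0.0
```

Request:
move_arm(
  commands=[
    [0,0,0.0005,0,0,0],
    [0,0,0,0,0,0],
  ],
)

```text
time: 8.5
tool_pos: [0.5459, -0.0049, 0.0501]
orientation: [[-0.241, 0.971, -0.0], [0.971, 0.241, -0.0], [-0.0, -0.0, -1.0]]
ft_force: [-0.3, 0.5, -0.7]
width: 0.0501
finger_force: 0.0
```

Request:
move_arm(
  commands=[
    [0,0,0.0005,0,0,0],
    [0,0,0,0,0,0],
  ],
)

```text
time: 8.7
tool_pos: [0.5458, -0.0049, 0.0496]
orientation: [[-0.241, 0.971, -0.0], [0.971, 0.241, -0.0], [-0.0, -0.0, -1.0]]
ft_force: [-0.2, -0.3, 0.5]
width: 0.0503
finger_force: 0.0
```

Request:
move_arm(
  commands=[
    [0,0,0.0005,0,0,0],
    [0,0,0,0,0,0],
  ],
)

```text
time: 8.9
tool_pos: [0.5459, -0.0049, 0.0491]
orientation: [[-0.241, 0.971, -0.0], [0.971, 0.241, -0.0], [-0.0, -0.0, -1.0]]
ft_force: [0.4, 0.1, 0.3]
width: 0.0498
finger_force: 0.0
```

Request:
move_arm(
  commands=[
    [0,0,0.0005,0,0,0],
    [0,0,0,0,0,0],
  ],
)

```text
time: 9.1
tool_pos: [0.5458, -0.0048, 0.0486]
orientation: [[-0.241, 0.971, -0.0], [0.971, 0.241, -0.0], [-0.0, -0.0, -1.0]]
ft_force: [0.1, 0.5, 0.8]
width: 0.05
finger_force: 0.0
```

Request:
move_arm(
  commands=[
    [0,0,0.0005,0,0,0],
    [0,0,0,0,0,0],
  ],
)

```text
time: 9.3
tool_pos: [0.5459, -0.0049, 0.0481]
orientation: [[-0.241, 0.971, -0.0], [0.971, 0.241, -0.0], [-0.0, -0.0, -1.0]]
ft_force: [0.4, -0.1, 0.1]
width: 0.0503
finger_force: 0.0
```

Request:
move_arm(
  commands=[
    [0,0,0.0005,0,0,0],
    [0,0,0,0,0,0],
  ],
)

```text
time: 9.5
tool_pos: [0.5458, -0.0049, 0.0476]
orientation: [[-0.241, 0.971, -0.0], [0.971, 0.241, -0.0], [-0.0, -0.0, -1.0]]
ft_force: [-0.1, 0.0, -0.7]
width: 0.0496
finger_force: 0.0
```

Run:
```python
from h import *
b=save("side","s4")
cv2.imwrite("pics/c4.png",cv2.resize(b[185:235,235:310],None,fx=10,fy=10,interpolation=cv2.INTER_NEAREST)[:,:,::-1])
```

```text
(no output)
```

View pics/c4.png

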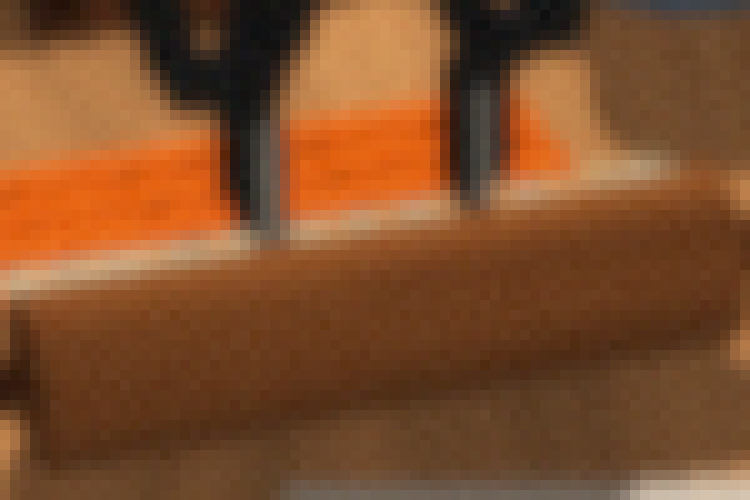

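Request:
move_arm(
  commands=[
    [0,0,0.0005,0,0,0],
    [0,0,0,0,0,0],
  ],
)

```text
time: 9.75
tool_pos: [0.5459, -0.0049, 0.0471]
orientation: [[-0.241, 0.971, -0.0], [0.971, 0.241, -0.0], [-0.0, -0.0, -1.0]]
ft_force: [0.0, -0.2, -0.8]
width: 0.0499
finger_force: 0.0
```

Request:
move_arm(
  commands=[
    [0,0,0.0005,0,0,0],
    [0,0,0,0,0,0],
  ],
)

```text
time: 9.95
tool_pos: [0.5458, -0.0049, 0.0466]
orientation: [[-0.241, 0.971, -0.0], [0.971, 0.241, -0.0], [-0.0, -0.0, -1.0]]
ft_force: [0.2, 0.1, 0.0]
width: 0.0498
finger_force: 0.0
```

Request:
move_arm(
  commands=[
    [0,0,0.0005,0,0,0],
    [0,0,0,0,0,0],
  ],
)

```text
time: 10.15
tool_pos: [0.5458, -0.0048, 0.0461]
orientation: [[-0.241, 0.971, -0.0], [0.971, 0.241, -0.0], [-0.0, -0.0, -1.0]]
ft_force: [0.2, 0.4, -1.1]
width: 0.05
finger_force: 0.0
```

Run:
```python
from h import *
s=get_state();p=s["tool_pos"];R=s["orientation"]
im=save("top","t5");b=save("side","s5")
pts=[p,p+R[:,1]*.03,p-R[:,1]*.03,[.5468,.003,.05],[.5468,.003,.0]]
for c in("top","side"): print(c,np.round(project(c,pts),1).tolist())
A=cv2.resize(im[190:260,260:330],(420,420),interpolation=cv2.INTER_NEAREST);B=cv2.resize(b[185:235,245:295],(380,380),interpolation=cv2.INTER_NEAREST)
o=np.zeros((420,800,3),np.uint8);o[:,:420]=A;o[:380,420:]=B
cv2.imwrite("pics/c5.png",o[:,:,::-1])
for c in("top","side"): 
  r=regions_of(c,"pin_center")
  if r: print(r[0]["score"],line(c,r[0]["region"],.025))
```

```text
top [[295.3, 213.3], [293.0, 204.0], [297.6, 222.7], [292.7, 212.8], [292.6, 216.0]]
side [[271.4, 210.8], [282.0, 208.9], [260.7, 212.7], [271.5, 208.1], [271.8, 224.0]]
0.53 (array([0.50683389, 0.00196674]), np.float64(39.07471672112772), np.float64(0.08996076322301583), np.float64(0.03911372580318555))
0.94 (array([0.55027242, 0.00167183]), np.float64(17.12565343160415), np.float64(0.26084091354006145), np.float64(0.10024037949491786))
```

View pics/c5.png

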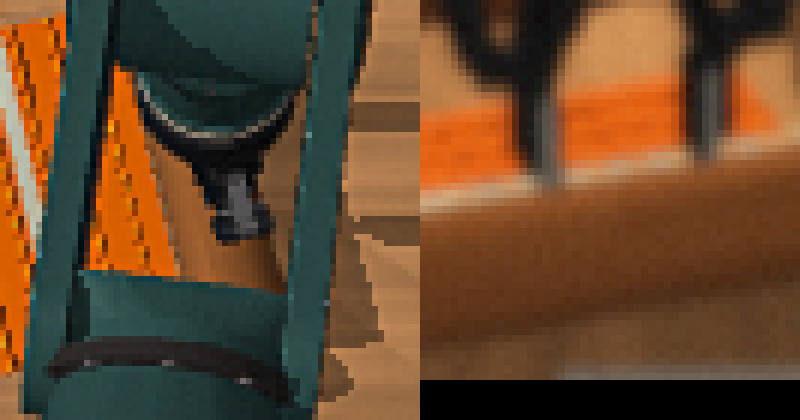

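Request:
move_arm(
  commands=[
    [0,0,0.0005,0,0,0],
    [0,0,0,0,0,0],
  ],
)

```text
time: 10.55
tool_pos: [0.5459, -0.0049, 0.0456]
orientation: [[-0.241, 0.971, -0.0], [0.971, 0.241, -0.0], [-0.0, -0.0, -1.0]]
ft_force: [0.3, 0.3, -0.5]
width: 0.0501
finger_force: 0.0
```

Request:
move_arm(
  commands=[
    [0,0,0.0005,0,0,0],
    [0,0,0,0,0,0],
  ],
)

```text
time: 10.75
tool_pos: [0.5458, -0.0049, 0.0451]
orientation: [[-0.241, 0.971, -0.0], [0.971, 0.241, -0.0], [-0.0, -0.0, -1.0]]
ft_force: [0.1, 0.4, 0.6]
width: 0.05
finger_force: 0.0
```

Request:
move_arm(
  commands=[
    [0,0,0.0005,0,0,0],
    [0,0,0,0,0,0],
  ],
)

```text
time: 10.95
tool_pos: [0.5459, -0.0049, 0.0446]
orientation: [[-0.241, 0.971, -0.0], [0.971, 0.241, -0.0], [-0.0, -0.0, -1.0]]
ft_force: [1.0, -0.1, 0.1]
width: 0.0502
finger_force: 0.0
```

Request:
move_arm(
  commands=[
    [0,0,-0.006,0,0,0],
    [0.007,0,0,0,0,0],
    [0,0,0.003,0,0,0],
    [0,0,0,0,0,0],
    [0,0,0,0,0,0],
  ],
)

```text
time: 11.45
tool_pos: [0.5439, 0.002, 0.0473]
orientation: [[-0.241, 0.971, -0.001], [0.971, 0.241, -0.0], [0.0, -0.001, -1.0]]
ft_force: [0.7, -1.0, 0.2]
width: 0.0502
finger_force: 0.0
```

Request:
move_arm(
  commands=[
    [0,0,0.0005,0,0,0],
    [0,0,0.0005,0,0,0],
    [0,0,0,0,0,0],
  ],
)

```text
time: 11.75
tool_pos: [0.5442, 0.0019, 0.0466]
orientation: [[-0.241, 0.971, -0.0], [0.971, 0.241, -0.0], [-0.0, -0.0, -1.0]]
ft_force: [0.1, -0.3, 0.0]
width: 0.05
finger_force: 0.0
```

Request:
move_arm(
  commands=[
    [0,0,0.0005,0,0,0],
    [0,0,0.0005,0,0,0],
    [0,0,0,0,0,0],
  ],
)

```text
time: 12.05
tool_pos: [0.5441, 0.0019, 0.0456]
orientation: [[-0.241, 0.971, -0.0], [0.971, 0.241, -0.0], [0.0, -0.0, -1.0]]
ft_force: [0.1, 1.1, -0.2]
width: 0.0504
finger_force: 0.0
```

Request:
move_arm(
  commands=[
    [0,0,0.0005,0,0,0],
    [0,0,0.0005,0,0,0],
    [0,0,0,0,0,0],
  ],
)

```text
time: 12.35
tool_pos: [0.5441, 0.0019, 0.0446]
orientation: [[-0.241, 0.971, -0.0], [0.971, 0.241, -0.0], [0.0, -0.0, -1.0]]
ft_force: [0.9, -0.4, -0.0]
width: 0.0503
finger_force: 0.0
```

Request:
move_arm(
  commands=[
    [0,0,0.0005,0,0,0],
    [0,0,0,0,0,0],
  ],
)

```text
time: 12.55
tool_pos: [0.5442, 0.0019, 0.0441]
orientation: [[-0.241, 0.971, -0.0], [0.971, 0.241, -0.0], [-0.0, -0.0, -1.0]]
ft_force: [-0.1, 0.4, 0.2]
width: 0.05
finger_force: 0.0
```

Request:
move_arm(
  commands=[
    [0,0,0.0005,0,0,0],
    [0,0,0,0,0,0],
  ],
)

```text
time: 12.75
tool_pos: [0.5442, 0.0019, 0.0436]
orientation: [[-0.241, 0.971, -0.0], [0.971, 0.241, -0.0], [-0.0, -0.0, -1.0]]
ft_force: [0.4, 0.2, -0.6]
width: 0.0498
finger_force: 0.0
```

Request:
move_arm(
  commands=[
    [0,0,0.0005,0,0,0],
    [0,0,0,0,0,0],
  ],
)

```text
time: 12.95
tool_pos: [0.5442, 0.002, 0.0431]
orientation: [[-0.241, 0.971, -0.0], [0.971, 0.241, -0.0], [-0.0, -0.0, -1.0]]
ft_force: [0.1, -0.2, 0.1]
width: 0.0501
finger_force: 0.0
```

Request:
move_arm(
  commands=[
    [0,0,0.0005,0,0,0],
    [0,0,0,0,0,0],
  ],
)

```text
time: 13.15
tool_pos: [0.5442, 0.0019, 0.0426]
orientation: [[-0.241, 0.971, -0.0], [0.971, 0.241, -0.0], [-0.0, -0.0, -1.0]]
ft_force: [-0.9, -0.1, 1.3]
width: 0.0502
finger_force: 0.0
```

Request:
move_arm(
  commands=[
    [0,0,0.0005,0,0,0],
    [0,0,0,0,0,0],
  ],
)

```text
time: 13.35
tool_pos: [0.5442, 0.002, 0.0421]
orientation: [[-0.241, 0.971, -0.0], [0.971, 0.241, -0.0], [-0.0, -0.0, -1.0]]
ft_force: [-0.4, 0.7, 0.3]
width: 0.0501
finger_force: 0.0
```

Request:
move_arm(
  commands=[
    [0,0,0.0005,0,0,0],
    [0,0,0,0,0,0],
  ],
)

```text
time: 13.55
tool_pos: [0.5442, 0.0019, 0.0416]
orientation: [[-0.241, 0.971, -0.0], [0.971, 0.241, -0.0], [-0.0, -0.0, -1.0]]
ft_force: [-0.1, -0.9, 0.5]
width: 0.0499
finger_force: 0.0
```

Request:
move_arm(
  commands=[
    [0,0,0.0005,0,0,0],
    [0,0,0,0,0,0],
  ],
)

```text
time: 13.75
tool_pos: [0.5442, 0.0019, 0.0411]
orientation: [[-0.241, 0.971, -0.0], [0.971, 0.241, -0.0], [-0.0, -0.0, -1.0]]
ft_force: [0.4, 0.7, 0.6]
width: 0.0499
finger_force: 0.0
```

Request:
move_arm(
  commands=[
    [0,0,0.0005,0,0,0],
    [0,0,0,0,0,0],
  ],
)

```text
time: 13.95
tool_pos: [0.5442, 0.0019, 0.0406]
orientation: [[-0.241, 0.971, -0.0], [0.971, 0.241, -0.0], [-0.0, -0.0, -1.0]]
ft_force: [-0.4, -0.1, -0.3]
width: 0.0499
finger_force: 0.0
```

Request:
move_arm(
  commands=[
    [0,0,0.0005,0,0,0],
    [0,0,0,0,0,0],
  ],
)

```text
time: 14.15
tool_pos: [0.5442, 0.0019, 0.0401]
orientation: [[-0.241, 0.971, -0.0], [0.971, 0.241, -0.0], [-0.0, -0.0, -1.0]]
ft_force: [0.4, 0.6, 0.8]
width: 0.05
finger_force: 0.0
```

Request:
move_arm(
  commands=[
    [0,0,0.0005,0,0,0],
    [0,0,0,0,0,0],
  ],
)

```text
time: 14.35
tool_pos: [0.5442, 0.0019, 0.0396]
orientation: [[-0.241, 0.971, -0.0], [0.971, 0.241, -0.0], [-0.0, -0.0, -1.0]]
ft_force: [-0.2, 0.0, 0.7]
width: 0.05
finger_force: 0.0
```

Run:
```python
from h import *
b=save("side","s6");s=get_state();print(s["tool_pos"],s["ft_force"],s["wrist_torque"])
A=cv2.resize(b[185:235,235:310],(750,500),interpolation=cv2.INTER_NEAREST)
print(project("side",[s["tool_pos"]]))
cv2.imwrite("pics/c6.png",A[:,:,::-1])
```

```text
[0.54417652 0.00193064 0.03963783] [-0.31600958 -0.47578512 -0.49578611] [ 0.0522035  -0.02617517  0.0046977 ]
[[270.65142511 211.64632605]]
```

View pics/c6.png

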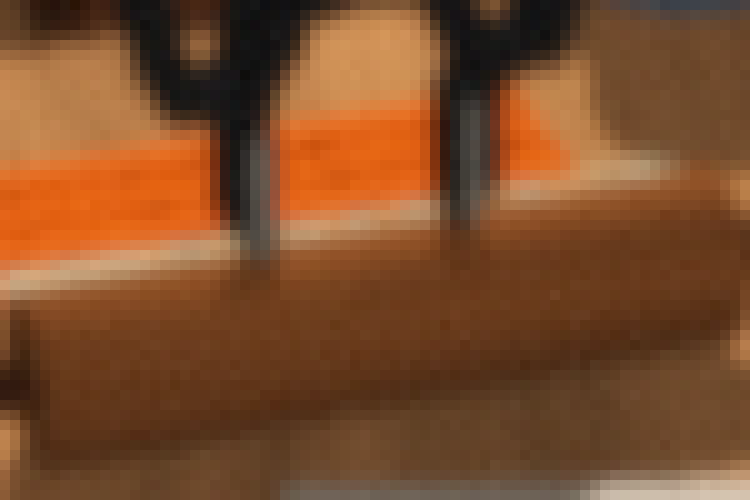

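Request:
move_arm(
  commands=[
    [0,0,0.0005,0,0,0],
    [0,0,0,0,0,0],
  ],
)

```text
time: 14.6
tool_pos: [0.5442, 0.0019, 0.0391]
orientation: [[-0.241, 0.971, -0.0], [0.971, 0.241, -0.0], [-0.0, -0.0, -1.0]]
ft_force: [-1.1, 0.9, -0.2]
width: 0.0502
finger_force: 0.0
```

Request:
move_arm(
  commands=[
    [0,0,0.0005,0,0,0],
    [0,0,0,0,0,0],
  ],
)

```text
time: 14.8
tool_pos: [0.5442, 0.0019, 0.0386]
orientation: [[-0.241, 0.971, -0.0], [0.971, 0.241, -0.0], [-0.0, -0.0, -1.0]]
ft_force: [0.9, -0.1, -0.0]
width: 0.05
finger_force: 0.0
```

Request:
move_arm(
  commands=[
    [0,0,0.0005,0,0,0],
    [0,0,0,0,0,0],
  ],
)

```text
time: 15.0
tool_pos: [0.5442, 0.0019, 0.0381]
orientation: [[-0.241, 0.971, -0.0], [0.971, 0.241, -0.0], [-0.0, -0.0, -1.0]]
ft_force: [-0.6, -0.4, 0.3]
width: 0.0502
finger_force: 0.0
```

Request:
move_arm(
  commands=[
    [0,0,0.0005,0,0,0],
    [0,0,0,0,0,0],
  ],
)

```text
time: 15.2
tool_pos: [0.5441, 0.0019, 0.0376]
orientation: [[-0.241, 0.971, -0.0], [0.971, 0.241, -0.0], [-0.0, -0.0, -1.0]]
ft_force: [1.0, -0.4, -0.7]
width: 0.0502
finger_force: 0.0
```

Request:
move_arm(
  commands=[
    [0,0,0.0005,0,0,0],
    [0,0,0,0,0,0],
  ],
)

```text
time: 15.4
tool_pos: [0.5442, 0.002, 0.0371]
orientation: [[-0.241, 0.971, -0.0], [0.971, 0.241, -0.0], [-0.0, -0.0, -1.0]]
ft_force: [-0.5, -0.1, 0.3]
width: 0.0499
finger_force: 0.0
```

Request:
move_arm(
  commands=[
    [0,0,0.0005,0,0,0],
    [0,0,0,0,0,0],
  ],
)

```text
time: 15.6
tool_pos: [0.5443, 0.0019, 0.0369]
orientation: [[-0.241, 0.971, 0.0], [0.971, 0.241, -0.0], [-0.0, 0.0, -1.0]]
ft_force: [-0.8, -1.1, 0.4]
width: 0.0498
finger_force: 0.6
```

Request:
move_arm(
  commands=[
    [0,0,0.0005,0,0,0],
    [0,0,0,0,0,0],
  ],
)

```text
time: 15.8
tool_pos: [0.5443, 0.0018, 0.0368]
orientation: [[-0.241, 0.971, 0.0], [0.971, 0.241, -0.0], [-0.0, 0.0, -1.0]]
ft_force: [-2.1, -0.6, 3.9]
width: 0.0498
finger_force: 2.2
```

Request:
move_arm(
  commands=[
    [0,0,0.0005,0,0,0],
    [0,0,0,0,0,0],
  ],
)

```text
time: 16.0
tool_pos: [0.5444, 0.0017, 0.0368]
orientation: [[-0.241, 0.971, 0.001], [0.971, 0.241, -0.001], [-0.001, 0.0, -1.0]]
ft_force: [-2.3, -0.8, 7.1]
width: 0.0497
finger_force: 3.4
```

Request:
move_arm(
  commands=[
    [0.003,0,0,0,0,0.2],
    [0.003,0,0,0,0,0.2],
    [0.004,0,0,0,0,0.2],
    [0.004,0,0,0,0,0.2],
    [0.004,0,0,0,0,0.2],
  ],
)

```text
time: 16.5
tool_pos: [0.54, 0.0193, 0.0366]
orientation: [[-0.224, 0.975, 0.0], [0.975, 0.224, -0.001], [-0.001, 0.0, -1.0]]
ft_force: [-2.8, -0.2, 5.8]
width: 0.0502
finger_force: 2.7
```

Request:
move_arm(
  commands=[
    [0,0,-0.005,0,0,0],
    [0,0,-0.005,0,0,-1.1],
    [-0.009,0,0,0,0,0],
    [-0.009,0,0,0,0,0],
    [0,0,0,0,0,0],
  ],
)

```text
time: 17.0
tool_pos: [0.5447, 0.0004, 0.0454]
orientation: [[-0.241, 0.971, -0.0], [0.971, 0.241, -0.001], [-0.001, -0.0, -1.0]]
ft_force: [0.3, -1.0, 0.2]
width: 0.0502
finger_force: 0.0
```

```bash
cat >> h.py <<'E'
M=np.array([.527,.091]);U=np.array([np.cos(np.radians(14.2)),np.sin(np.radians(14.2))]);N=np.array([-U[1],U[0]])
def pinside():
    read_camera("side");r=regions_of("side","pin_center")[0]
    c,a,l,w=line("side",r["region"],.025)
    c=c-np.array([.0043,-.0015])  # offset side->top seen at the start
    s=get_state();print("pin",round(r["score"],2),"mark frame mm",np.round([(c-M)@U*1e3,(c-M)@N*1e3],1),"yaw",round(a-17.2+15.6-14.2,1),round(l,3))
    t=s["tool_pos"];print("tool",np.round([(t[:2]-M)@U*1e3,(t[:2]-M)@N*1e3,t[2]*1e3],1),np.round(s["ft_force"],1))
E
python3 - <<'E'
from h import *
pinside();pinside()
E
```

```text
pin 0.94 mark frame mm [ -3.2 -80.8] yaw 1.0 0.258
tool [ -5.3 -91.1  45.3] [-0.3  0.1  0.4]
pin 0.9 mark frame mm [ -2.4 -81.7] yaw 1.6 0.256
tool [ -5.2 -90.6  45.4] [ 0.6  0.6 -0. ]
```

Request:
move_arm(
  commands=[
    [0.001,0.0025,0.005,0,0,0],
    [0,0,0.003,0,0,0],
    [0,0,0.001,0,0,0],
    [0,0,0.001,0,0,0],
    [0,0,0,0,0,0],
  ],
)

```text
time: 17.7
tool_pos: [0.5467, 0.0034, 0.0367]
orientation: [[-0.243, 0.97, 0.0], [0.97, 0.243, -0.001], [-0.001, 0.0, -1.0]]
ft_force: [-1.9, 0.2, 5.9]
width: 0.05
finger_force: 2.9
```

Request:
move_arm(
  commands=[
    [0.002,0,0,0,0,0],
    [0.003,0,0,0,0,0.1],
    [0.004,0,0,0,0,0.2],
    [0.004,0,0,0,0,0.2],
    [0.004,0,0,0,0,0.2],
  ],
)

```text
time: 18.2
tool_pos: [0.5425, 0.02, 0.0368]
orientation: [[-0.231, 0.973, 0.0], [0.973, 0.231, -0.001], [-0.001, 0.0, -1.0]]
ft_force: [-2.6, -0.7, 7.0]
width: 0.05
finger_force: 3.0
```

Request:
move_arm(
  commands=[
    [0.004,0,0,0,0,0],
    [0.004,0,0,0,0,0],
    [0.004,0,0,0,0,0],
    [0.004,0,0,0,0,0],
    [0,0,0,0,0,0],
  ],
)

```text
time: 18.7
tool_pos: [0.5385, 0.0353, 0.0367]
orientation: [[-0.231, 0.973, -0.0], [0.973, 0.231, -0.002], [-0.002, -0.001, -1.0]]
ft_force: [-2.7, -2.1, 5.4]
width: 0.0498
finger_force: 2.8
```

Request:
move_arm(
  commands=[
    [0,0,-0.005,0,0,0],
    [0,0,-0.005,0,0,-0.5],
    [-0.009,0,0,0,0,0],
    [-0.009,0,0,0,0,0],
    [0,0,0,0,0,0],
  ],
)

```text
time: 19.2
tool_pos: [0.5434, 0.0167, 0.0455]
orientation: [[-0.237, 0.971, -0.0], [0.971, 0.237, -0.001], [-0.001, -0.0, -1.0]]
ft_force: [-0.4, 0.6, -1.3]
width: 0.0496
finger_force: 0.0
```

Run:
```python
from h import *
pinside();pinside();print(get_state()["orientation"][:2,0])
```

```text
pin 0.72 mark frame mm [ -3.4 -68.9] yaw 1.9 0.26
tool [ -2.5 -75.   45.3] [0.4 0.3 0.1]
pin 0.74 mark frame mm [ 12.4 423.3] yaw -104.7 0.385
tool [ -2.4 -74.6  45.4] [-0.3 -0.4  0.9]
[-0.23865391  0.97110464]
```

Run:
```python
from h import *
for i in range(3):
    pinside()
r=regions_of("side","pin_center")
print([(x["score"],x["box"]) for x in r[:3]])
im=save("top","t7");b=save("side","s7")
o=np.zeros((420,800,3),np.uint8);o[:,:420]=cv2.resize(im[190:260,250:320],(420,420),interpolation=cv2.INTER_NEAREST);o[:285,420:]=cv2.resize(b[185:245,225:305],(380,285),interpolation=cv2.INTER_NEAREST)
cv2.imwrite("pics/c7.png",o[:,:,::-1])
```

```text
pin 0.93 mark frame mm [ -2.9 -68.9] yaw 2.4 0.261
tool [ -2.4 -74.4  45.5] [0.6 0.2 0.6]
pin 0.66 mark frame mm [ -3.1 -68.8] yaw 1.7 0.26
tool [ -2.3 -74.4  45.6] [ 0.1 -0.1  0.8]
pin 0.69 mark frame mm [ -3.  -68.4] yaw 1.2 0.264
tool [ -2.2 -74.4  45.7] [-0.   1.2  1.2]
[(0.69, [222.6, 199.0, 92.4, 29.7])]
```

View pics/c7.png

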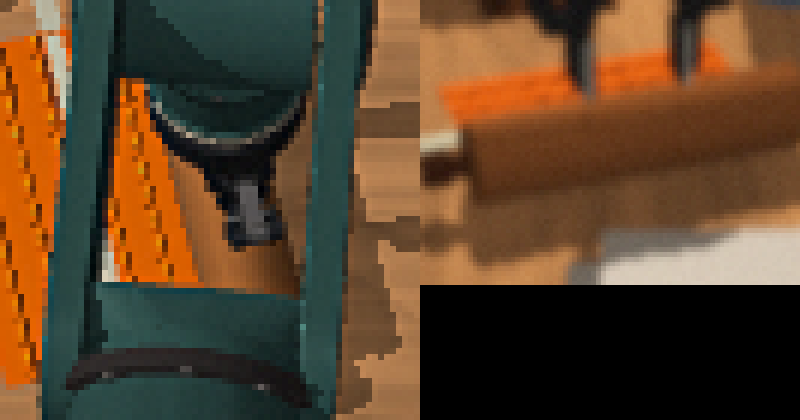

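Run:
```python
from h import *
im=cv2.imread("pics/t7.png")[:,:,::-1].astype(int)
for row in(230,232,234,236): print(row,[tuple(x) for x in im[row,276:304:1]][:0], im[row,278:304,0].tolist(), im[row,278:304,2].tolist())
for uv in((282.7,231.7),(291,231.7),(299.6,231.7)):
    p=unproj("top",uv,.025)[0,:2]; print((p-M)@U*1e3,(p-M)@N*1e3)
```

```text
230 [] [225, 219, 219, 156, 135, 149, 157, 166, 173, 171, 47, 12, 15, 33, 42, 52, 57, 41, 77, 60, 98, 119, 117, 37, 39, 43] [0, 0, 0, 26, 43, 44, 50, 49, 51, 48, 29, 26, 22, 31, 43, 33, 24, 6, 20, 16, 44, 51, 50, 79, 64, 65]
232 [] [222, 217, 220, 221, 120, 142, 153, 159, 168, 165, 166, 162, 148, 133, 120, 104, 93, 80, 72, 62, 68, 117, 92, 45, 37, 43] [0, 0, 0, 0, 46, 44, 46, 49, 49, 49, 48, 49, 41, 36, 36, 29, 31, 24, 20, 17, 22, 50, 55, 87, 61, 66]
234 [] [129, 223, 218, 218, 154, 133, 149, 153, 160, 167, 160, 154, 148, 136, 122, 110, 95, 84, 75, 69, 58, 73, 57, 42, 42, 41] [0, 3, 0, 0, 22, 45, 46, 45, 49, 49, 48, 44, 46, 42, 35, 32, 26, 23, 23, 18, 15, 27, 37, 78, 67, 66]
236 [] [181, 232, 226, 228, 228, 125, 146, 155, 161, 170, 166, 158, 154, 139, 130, 118, 103, 90, 81, 72, 66, 55, 75, 41, 40, 43] [2, 0, 0, 0, 0, 43, 44, 44, 49, 48, 49, 46, 47, 38, 39, 36, 29, 26, 23, 19, 18, 15, 58, 76, 65, 66]
-47.98433884943154 -47.40935317355093
-54.03868644276852 -72.25534354440546
-60.31185044571881 -97.99931843339687
```

Request:
move_arm(
  commands=[
    [-0.003,0,0.005,0,0,0],
    [0,0,0.003,0,0,0],
    [0,0,0.0015,0,0,0],
    [0,0,0.0011,0,0,0],
    [0,0,0,0,0,0],
  ],
)

```text
time: 20.35
tool_pos: [0.5439, 0.0147, 0.0367]
orientation: [[-0.239, 0.971, 0.0], [0.971, 0.239, -0.001], [-0.001, -0.0, -1.0]]
ft_force: [-4.0, -0.4, 8.2]
width: 0.0502
finger_force: 4.2
```

Request:
move_arm(
  commands=[
    [0.002,0,0,0,0,0],
    [0.003,0,0,0,0,0],
    [0.003,0,0,0,0,0],
  ],
)

```text
time: 20.65
tool_pos: [0.5418, 0.0224, 0.0368]
orientation: [[-0.239, 0.971, -0.0], [0.971, 0.239, -0.001], [-0.001, -0.0, -1.0]]
ft_force: [-4.2, -2.7, 9.5]
width: 0.0503
finger_force: 4.6
```

Request:
move_arm(
  commands=[
    [0.003,0,0,0,0,0],
    [0.003,0,0,0,0,0],
  ],
)

```text
time: 20.85
tool_pos: [0.5405, 0.0271, 0.0373]
orientation: [[-0.239, 0.971, 0.0], [0.971, 0.239, -0.004], [-0.004, -0.001, -1.0]]
ft_force: [-6.6, -5.6, 12.2]
width: 0.0504
finger_force: 6.3
```

Request:
move_arm(
  commands=[
    [0,0,-0.004,0,0,0],
    [0,0,-0.003,0,0,0],
    [-0.007,0,0,0,0,0],
    [0,0,0,0,0,0],
  ],
)

```text
time: 21.25
tool_pos: [0.5423, 0.0213, 0.0417]
orientation: [[-0.238, 0.971, -0.0], [0.971, 0.238, -0.0], [-0.0, -0.0, -1.0]]
ft_force: [-0.5, 0.9, -0.3]
width: 0.05
finger_force: 0.0
```

Run:
```python
from h import *
for i in range(2):
    pinside()
```

```text
pin 0.61 mark frame mm [ -4.7 -88.2] yaw 1.5 0.261
tool [ -2.5 -70.8  41.6] [-0.3  0.2  0.5]
pin 0.63 mark frame mm [ -4.3 -92.2] yaw 1.6 0.261
tool [ -2.5 -70.6  41.6] [ 0.4 -0.6 -0.5]
```

Run:
```python
from h import *
for i in range(3):
    pinside()
```

```text
pin 0.85 mark frame mm [ -3.  -94.2] yaw 2.2 0.263
tool [ -2.4 -70.5  41.8] [ 0.7  0.4 -0.5]Traceback (most recent call last):
  File "<stdin>", line 3, in <module>
  File "h.py", line 30, in pinside
    read_camera("side");r=regions_of("side","pin_center")[0]
                          ~~~~~~~~~~~~~~~~~~~~~~~~~~~~~~~^^^
IndexError: list index out of range
```

Request:
move_arm(
  commands=[
    [-0.008,0,-0.004,0,0,0],
    [-0.008,0,0,0,0,0],
    [-0.008,0,0,0,0,0],
    [-0.008,0,0,0,0,0],
    [0,0,0,0,0,0],
  ],
)

```text
time: 22.15
tool_pos: [0.5501, -0.0104, 0.0461]
orientation: [[-0.237, 0.971, 0.0], [0.971, 0.237, -0.0], [-0.0, 0.0, -1.0]]
ft_force: [0.0, 1.4, -0.3]
width: 0.0497
finger_force: 0.0
```

Run:
```python
from h import *
for i in range(3):
    try: pinside()
    except IndexError: print("none")
```

```text
pin 0.66 mark frame mm [  -4.8 -100. ] yaw 0.8 0.257
tool [  -2.6 -102.9   45.9] [-0.6  0.4 -1.3]
pin 0.61 mark frame mm [ -5.  -99.6] yaw 2.0 0.261
tool [  -2.5 -102.4   46. ] [ 0.1 -0.1  0.5]
pin 0.69 mark frame mm [ -3.4 -99.5] yaw 1.8 0.26
tool [  -2.5 -102.3   46. ] [ 0.6 -0.9  0.2]
```

Request:
move_arm(
  commands=[
    [-0.0065,-0.0015,0.005,0,0,0],
    [0,0,0.003,0,0,0],
    [0,0,0.001,0,0,0],
    [0,0,0.0015,0,0,0],
    [0,0,0,0,0,0],
  ],
)

```text
time: 22.95
tool_pos: [0.5497, -0.0162, 0.0367]
orientation: [[-0.239, 0.971, -0.001], [0.971, 0.239, -0.001], [-0.001, -0.001, -1.0]]
ft_force: [-2.9, -1.8, 7.0]
width: 0.05
finger_force: 3.2
```

Request:
move_arm(
  commands=[
    [0.002,0,0,0,0,0],
    [0.004,0,0,0,0,0],
    [0.004,0,0,0,0,0],
    [0.005,0,0,0,0,0],
    [0.005,0,0,0,0,0],
  ],
)

```text
time: 23.45
tool_pos: [0.5445, 0.0034, 0.0368]
orientation: [[-0.239, 0.971, -0.001], [0.971, 0.239, -0.001], [-0.001, -0.001, -1.0]]
ft_force: [-5.1, -1.1, 7.5]
width: 0.0502
finger_force: 3.6
```

Request:
move_arm(
  commands=[
    [0.005,0,0,0,0,0],
    [0.005,0,0,0,0,0],
    [0.003,0,0,0,0,0],
    [0.002,0,0,0,0,0],
    [0,0,0,0,0,0],
  ],
)

```text
time: 23.95
tool_pos: [0.5407, 0.0183, 0.0366]
orientation: [[-0.239, 0.971, -0.002], [0.971, 0.239, -0.001], [-0.0, -0.002, -1.0]]
ft_force: [-4.9, -0.7, 6.7]
width: 0.05
finger_force: 3.5
```

Request:
move_arm(
  commands=[
    [0,0,0,0,0,0],
    [0,0,-0.003,0,0,0],
    [0,0,-0.007,0,0,0],
    [-0.016,0,0,0,0,0],
    [0,0,0,0,0,0],
  ],
)

```text
time: 24.45
tool_pos: [0.5463, 0.0008, 0.046]
orientation: [[-0.238, 0.971, 0.002], [0.971, 0.238, -0.001], [-0.002, 0.001, -1.0]]
ft_force: [-0.3, -0.8, -0.3]
width: 0.0501
finger_force: 0.0
```

Run:
```python
from h import *
for i in range(3):
    try: pinside()
    except IndexError: print("none")
```

```text
pin 0.84 mark frame mm [ -2.  -82.3] yaw 1.2 0.265
tool [ -3.9 -90.8  45.4] [-0.3 -0.1  0.2]
pin 0.75 mark frame mm [ -5.2 -82.6] yaw 0.7 0.256
tool [ -4.1 -90.2  45.2] [ 0.4 -1.4 -0.1]
pin 0.56 mark frame mm [ -3.2 -82.7] yaw 1.8 0.258
tool [ -4.  -89.9  45.3] [-0.  -0.1 -0.7]
```

Request:
move_arm(
  commands=[
    [-0.001,0,0.005,0,0,0],
    [0,0,0.003,0,0,0],
    [0,0,0.001,0,0,0],
    [0,0,0.001,0,0,0],
    [0,0,0,0,0,0],
  ],
)

```text
time: 25.25
tool_pos: [0.5456, 0.0015, 0.0367]
orientation: [[-0.239, 0.971, -0.0], [0.971, 0.239, -0.001], [-0.001, -0.0, -1.0]]
ft_force: [-3.4, -1.9, 7.0]
width: 0.05
finger_force: 3.3
```

Request:
move_arm(
  commands=[
    [0.002,0,0,0,0,0],
    [0.004,0,0,0,0,0],
    [0.004,0,0,0,0,0],
    [0.005,0,0,0,0,0],
    [0.005,0,0,0,0,0],
  ],
)

```text
time: 25.75
tool_pos: [0.5404, 0.0209, 0.0368]
orientation: [[-0.239, 0.971, -0.001], [0.971, 0.239, -0.001], [-0.001, -0.001, -1.0]]
ft_force: [-3.8, -1.4, 7.2]
width: 0.05
finger_force: 3.7
```

Request:
move_arm(
  commands=[
    [0.005,0,0,0,0,0],
    [0.004,0,0,0,0,0],
    [0.003,0,0,0,0,0],
    [0.001,0,0,0,0,0],
    [0,0,0,0,0,0],
  ],
)

```text
time: 26.25
tool_pos: [0.5371, 0.0337, 0.0367]
orientation: [[-0.239, 0.971, -0.001], [0.971, 0.239, -0.001], [-0.0, -0.001, -1.0]]
ft_force: [-5.1, -0.8, 7.5]
width: 0.05
finger_force: 3.7
```

Request:
move_arm(
  commands=[
    [0,0,0,0,0,0],
    [0,0,-0.003,0,0,0],
    [0,0,-0.007,0,0,0],
    [-0.016,0,0,0,0,0],
    [0,0,0,0,0,0],
  ],
)

```text
time: 26.75
tool_pos: [0.5424, 0.0164, 0.0459]
orientation: [[-0.238, 0.971, 0.001], [0.971, 0.238, -0.001], [-0.002, 0.001, -1.0]]
ft_force: [-0.0, -0.6, 0.4]
width: 0.05
finger_force: 0.0
```

Run:
```python
from h import *
for i in range(3):
    try: pinside()
    except IndexError: print("none")
```

```text
pin 0.92 mark frame mm [ -4.7 -66.4] yaw 2.2 0.258
tool [ -3.9 -74.7  45.3] [0.  0.3 0.6]
pin 0.84 mark frame mm [ -3.4 -65.8] yaw 1.6 0.262
tool [ -4.  -74.2  45.2] [-0.5 -1.3 -1.1]
pin 0.93 mark frame mm [ -5.  -65.9] yaw 1.4 0.258
tool [ -3.9 -74.   45.3] [-0.4  0.9 -0. ]
```

Request:
move_arm(
  commands=[
    [-0.001,0,0.005,0,0,0],
    [0,0,0.003,0,0,0],
    [0,0,0.0015,0,0,0],
    [0,0,0.001,0,0,0],
    [0,0,0,0,0,0],
  ],
)

```text
time: 27.55
tool_pos: [0.5418, 0.0169, 0.0367]
orientation: [[-0.239, 0.971, 0.0], [0.971, 0.239, -0.001], [-0.001, -0.0, -1.0]]
ft_force: [-3.5, -1.4, 8.5]
width: 0.0503
finger_force: 4.2
```

Request:
move_arm(
  commands=[
    [0.003,0,0,0,0,0],
    [0.003,0,0,0,0,0],
    [0.002,0,-0.0003,0,0,0],
  ],
)

```text
time: 27.85
tool_pos: [0.5399, 0.0237, 0.0373]
orientation: [[-0.239, 0.971, 0.0], [0.971, 0.239, -0.003], [-0.003, -0.0, -1.0]]
ft_force: [-5.2, -4.0, 10.7]
width: 0.0501
finger_force: 5.0
```

Request:
move_arm(
  commands=[
    [0.003,0,-0.0008,0,0,0],
    [0.003,0,-0.0006,0,0,0],
  ],
)

```text
time: 28.05
tool_pos: [0.5384, 0.0295, 0.0385]
orientation: [[-0.239, 0.971, 0.0], [0.971, 0.239, -0.003], [-0.003, -0.001, -1.0]]
ft_force: [-4.0, -4.1, 9.2]
width: 0.05
finger_force: 4.4
```

Request:
move_arm(
  commands=[
    [0.003,0,-0.0005,0,0,0],
    [0.003,0,-0.0004,0,0,0],
  ],
)

```text
time: 28.25
tool_pos: [0.5369, 0.0357, 0.0394]
orientation: [[-0.239, 0.971, 0.0], [0.971, 0.239, -0.002], [-0.002, -0.001, -1.0]]
ft_force: [-4.5, -3.1, 8.4]
width: 0.0502
finger_force: 4.5
```

Request:
move_arm(
  commands=[
    [0.003,0,-0.0003,0,0,0],
    [0.003,0,-0.0002,0,0,0],
    [0.003,0,-0.0001,0,0,0],
  ],
)

```text
time: 28.55
tool_pos: [0.5346, 0.0448, 0.04]
orientation: [[-0.239, 0.971, -0.0], [0.971, 0.239, -0.002], [-0.002, -0.001, -1.0]]
ft_force: [-4.8, -1.7, 9.4]
width: 0.0502
finger_force: 4.7
```

Request:
move_arm(
  commands=[
    [0.003,0,-0.0001,0,0,0],
    [0.003,0,0,0,0,0],
    [0.003,0,0.0001,0,0,0],
  ],
)

```text
time: 28.85
tool_pos: [0.5323, 0.0543, 0.0395]
orientation: [[-0.239, 0.971, -0.001], [0.971, 0.239, -0.0], [-0.0, -0.001, -1.0]]
ft_force: [-3.7, -1.1, 6.3]
width: 0.0495
finger_force: 3.2
```

Request:
move_arm(
  commands=[
    [0,0,-0.003,0,0,0],
    [0,0,-0.007,0,0,0],
    [-0.006,0,0,0,0,0],
    [-0.006,0,0,0,0,0],
    [0,0,0,0,0,0],
  ],
)

```text
time: 29.35
tool_pos: [0.5358, 0.0415, 0.0481]
orientation: [[-0.238, 0.971, -0.0], [0.971, 0.238, -0.001], [-0.0, -0.0, -1.0]]
ft_force: [0.3, -0.3, -0.7]
width: 0.05
finger_force: 0.0
```

Run:
```python
from h import *
for i in range(4):
    try: pinside()
    except IndexError: print("none")
```

```text
pin 0.83 mark frame mm [ -3.6 -37.7] yaw 1.2 0.262
tool [ -3.8 -49.4  47.9] [ 0.3 -0.1 -0.5]
pin 0.76 mark frame mm [ -4.2 -38. ] yaw 0.8 0.258
tool [ -3.8 -49.1  48. ] [ 0.1  0.9 -0.1]
pin 0.97 mark frame mm [ -5.  -38.3] yaw 1.7 0.262
tool [ -3.7 -49.   48.1] [ 0.2 -0.7  0.1]
pin 0.75 mark frame mm [ -6.1 -38. ] yaw 1.6 0.256
tool [ -3.6 -49.   48.2] [0.  0.4 0.3]
```

Request:
move_arm(
  commands=[
    [0,0,0.006,0,0,0],
    [0,0,0.003,0,0,0],
    [0,0,0.0015,0,0,0],
    [0,0,0.001,0,0,0],
    [0,0,0,0,0,0],
  ],
)

```text
time: 30.25
tool_pos: [0.5357, 0.042, 0.0384]
orientation: [[-0.239, 0.971, 0.0], [0.971, 0.239, -0.001], [-0.001, 0.0, -1.0]]
ft_force: [-3.5, -2.0, 9.1]
width: 0.0499
finger_force: 4.3
```

Request:
move_arm(
  commands=[
    [0.003,0,-0.0004,0,0,0],
    [0.003,0,-0.0005,0,0,0],
    [0.003,0,-0.0004,0,0,0],
  ],
)

```text
time: 30.55
tool_pos: [0.5336, 0.0505, 0.0396]
orientation: [[-0.239, 0.971, 0.001], [0.971, 0.239, -0.002], [-0.002, 0.0, -1.0]]
ft_force: [-4.1, -2.2, 7.7]
width: 0.0496
finger_force: 3.8
```

Request:
move_arm(
  commands=[
    [0.003,0,-0.0002,0,0,0],
    [0.003,0,-0.0001,0,0,0],
    [0.003,0,-0.0001,0,0,0],
  ],
)

```text
time: 30.85
tool_pos: [0.5313, 0.0596, 0.0401]
orientation: [[-0.239, 0.971, 0.0], [0.971, 0.239, -0.001], [-0.001, -0.0, -1.0]]
ft_force: [-3.8, -1.8, 8.2]
width: 0.0502
finger_force: 4.1
```

Request:
move_arm(
  commands=[
    [0.003,0,0,0,0,0],
    [0.003,0,0,0,0,0],
    [0.003,0,0.0002,0,0,0],
    [0.003,0,0.0003,0,0,0],
  ],
)

```text
time: 31.25
tool_pos: [0.5283, 0.0719, 0.0394]
orientation: [[-0.239, 0.971, -0.0], [0.971, 0.239, -0.0], [-0.0, -0.0, -1.0]]
ft_force: [-2.3, -0.3, 7.0]
width: 0.0497
finger_force: 3.9
```

Request:
move_arm(
  commands=[
    [0.0025,0,0.0004,0,0,0],
    [0.0025,0,0.0004,0,0,0],
    [0.002,0,0.0004,0,0,0],
    [0,0,0,0,0,0],
  ],
)

```text
time: 31.65
tool_pos: [0.5266, 0.0786, 0.0383]
orientation: [[-0.239, 0.971, -0.0], [0.971, 0.239, -0.001], [-0.001, -0.0, -1.0]]
ft_force: [-4.2, -1.1, 9.2]
width: 0.0501
finger_force: 4.3
```

Request:
move_arm(
  commands=[
    [0,0,-0.003,0,0,0],
    [0,0,-0.007,0,0,0],
    [-0.008,0,0,0,0,0],
    [-0.009,0,0,0,0,0],
    [0,0,0,0,0,0],
  ],
)

```text
time: 32.15
tool_pos: [0.531, 0.0605, 0.0465]
orientation: [[-0.237, 0.971, -0.0], [0.971, 0.237, -0.001], [-0.001, -0.0, -1.0]]
ft_force: [0.9, -0.1, -0.9]
width: 0.0501
finger_force: 0.0
```

Run:
```python
from h import *
for i in range(3):
    try: pinside()
    except IndexError: print("none")
```

```text
pin 0.9 mark frame mm [ -4.5 -16.5] yaw 2.2 0.26
tool [ -3.7 -29.5  46.4] [ 0.5 -0.1  0.6]
pin 0.76 mark frame mm [ -4.1 -18.2] yaw 1.0 0.26
tool [ -3.7 -29.1  46.4] [-0.8 -0.8  0.3]
pin 0.69 mark frame mm [ -1.6 -18. ] yaw 0.9 0.26
tool [ -3.6 -28.9  46.6] [-0.4 -0.2  0.5]
```

Request:
move_arm(
  commands=[
    [0,0,0.005,0,0,0],
    [0,0,0.0025,0,0,0],
    [0,0,0.0015,0,0,0],
    [0,0,0.001,0,0,0],
    [0,0,0,0,0,0],
  ],
)

```text
time: 32.95
tool_pos: [0.5308, 0.0618, 0.0386]
orientation: [[-0.239, 0.971, 0.0], [0.971, 0.239, -0.001], [-0.001, -0.0, -1.0]]
ft_force: [-4.0, -1.7, 9.1]
width: 0.0503
finger_force: 4.8
```

Request:
move_arm(
  commands=[
    [0.003,0,-0.0004,0,0,0],
    [0.003,0,-0.0004,0,0,0],
    [0.003,0,-0.0004,0,0,0],
  ],
)

```text
time: 33.25
tool_pos: [0.5285, 0.0699, 0.0393]
orientation: [[-0.239, 0.971, -0.0], [0.971, 0.239, -0.002], [-0.002, -0.001, -1.0]]
ft_force: [-3.9, -2.5, 7.8]
width: 0.0501
finger_force: 3.7
```

Request:
move_arm(
  commands=[
    [0.003,0,-0.0003,0,0,0],
    [0.003,0,-0.0001,0,0,0],
    [0.003,0,-0.0001,0,0,0],
  ],
)

```text
time: 33.55
tool_pos: [0.5262, 0.079, 0.04]
orientation: [[-0.239, 0.971, -0.0], [0.971, 0.239, -0.002], [-0.001, -0.001, -1.0]]
ft_force: [-5.9, -1.0, 9.0]
width: 0.05
finger_force: 4.3
```

Request:
move_arm(
  commands=[
    [0.003,0,0,0,0,0],
    [0.003,0,0,0,0,0],
    [0.003,0,0.0002,0,0,0],
    [0.003,0,0.0003,0,0,0],
  ],
)

```text
time: 33.95
tool_pos: [0.5233, 0.0913, 0.0397]
orientation: [[-0.239, 0.971, -0.0], [0.971, 0.239, -0.0], [-0.0, -0.001, -1.0]]
ft_force: [-4.7, 0.4, 9.4]
width: 0.0498
finger_force: 4.6
```

Request:
move_arm(
  commands=[
    [0.002,0,0.0004,0,0,0],
    [0.002,0,0.0004,0,0,0],
    [0.001,0,0.0003,0,0,0],
    [0,0,0,0,0,0],
  ],
)

```text
time: 34.35
tool_pos: [0.5219, 0.097, 0.0386]
orientation: [[-0.239, 0.971, -0.001], [0.971, 0.239, 0.001], [0.002, -0.0, -1.0]]
ft_force: [-5.7, 2.3, 9.5]
width: 0.05
finger_force: 5.1
```

Request:
move_arm(
  commands=[
    [0,0,-0.003,0,0,0],
    [0,0,-0.01,0,0,0],
    [0,0,-0.03,0,0,0],
    [-0.02,0,-0.03,0,0,0],
    [-0.04,0,-0.03,0,0,0],
  ],
)

```text
time: 34.85
tool_pos: [0.5364, 0.0391, 0.1411]
orientation: [[-0.243, 0.97, -0.0], [0.97, 0.243, 0.001], [0.001, 0.0, -1.0]]
ft_force: [0.6, -0.2, -0.7]
width: 0.05
finger_force: 0.0
```

Request:
move_arm(
  commands=[
    [-0.03,-0.03,-0.02,0,0,0],
    [-0.03,-0.03,0,0,0,0],
    [-0.03,-0.03,0,0,0,0],
    [-0.03,-0.03,0,0,0,0],
    [-0.03,-0.03,0,0,0,0],
  ],
)

```text
time: 35.35
tool_pos: [0.426, -0.1452, 0.1604]
orientation: [[-0.239, 0.971, 0.001], [0.971, 0.239, -0.001], [-0.001, 0.001, -1.0]]
ft_force: [0.1, -0.3, 1.2]
width: 0.0499
finger_force: 0.0
```

Run:
```python
from h import *
for i in range(2): pinside()
im=save("top","t9");save("side","s9")
for i in range(2):
  r=regions_of("top","pin_center")
  if r:
    c,a,l,w=line("top",r[0]["region"],.0266);print(r[0]["score"],(c-M)@U*1e3,(c-M)@N*1e3,a-14.2,l)
o=np.hstack([cv2.resize(x[155:285,200:340],(392,364),interpolation=cv2.INTER_CUBIC) for x in(im,read_camera("side"))])
cv2.imwrite("pics/c9.png",o[:,:,::-1])
```

```text
pin 0.87 mark frame mm [-4.7  3.3] yaw 1.8 0.263
tool [-157.5 -206.2  160.3] [ 0.4  0.9 -0.3]
pin 0.66 mark frame mm [-2.   3.1] yaw 2.8 0.268
tool [-154.9 -203.6  160.2] [ 0.4 -0.2  0.8]
0.86 -2.4024042298145813 1.1271920839619314 0.729174106629948 0.25963953140710216
0.86 -2.4024042298145813 1.1271920839619314 0.729174106629948 0.25963953140710216
```

View pics/c9.png

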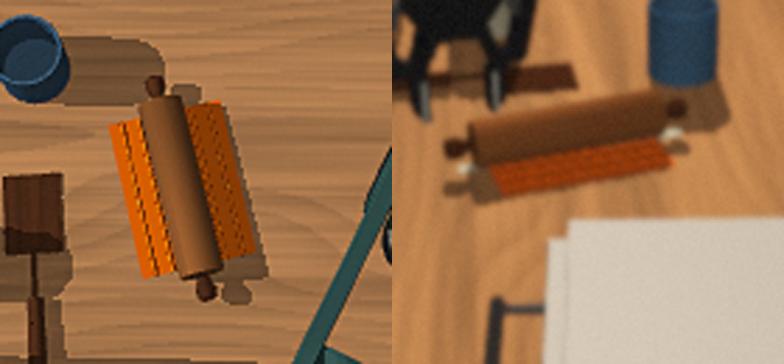

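The picture shows the pin lying over the marked groove. In the top view its axis runs from about (155, 85) to (205, 290), in line with the white tabs. It is within about 2.5 mm along x and 1 mm across, and parallel to the ribs, with the mug and spatula where they were. I'll hand it in.

```bash
python3 -c "
from rig import *
print(job_done())"
```

```text
the job is handed in; nothing more can be done
None
```

The rolling pin is parked in the white-marked groove, within about 2.5 mm of the mark and parallel to the ribs, worked only from on top with at most 12.2 N in the readings, and handed in at about 36 s; one lift off the first rib let the pin roll back about 30 mm before I re-rolled it.

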